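# Put the tile hole cutters away in their cups

## Robot

A 6-joint arm with a two-finger parallel gripper is mounted at the origin on the work surface. World frame = base frame: x ahead of the robot, y to its left, z up, the work surface at z = 0. Lengths are in mm, angles in rad, forces in N, time in s.
With the tool pointing down it reaches from about 350 to 850 mm from the base axis. Payload 8.1 kg.
Tool frame: the origin (TCP) lies on the centre line of the jaws, within the pads' length; the fingertips stand 14 mm ahead of it and the grasp point (between the pads) lies 5 mm behind it; z points along the fingers, y is the direction in which the jaws open and shut (so a half turn about z gives the same grasp; the last joint's range is limited). The gripper opens to 93 mm and grips with 3 to 60 N. Pads are 15 mm wide; open, the fingers measure 128 mm over their backs; the gripper's body (75 mm by 188 mm) begins 65 mm behind the grasp point.
Start: joints at [-1.214, 0.13, 1.488, -0, 1.523, -0.085], TCP at [256.56, -542.386, 232.635] pointing down, gripper open.
Joint ranges: [-2.96, 2.96], [-0.89, 2.26], [0.02, 2.5], [-1.34, 4.48], [0, 2.73], [-2.66, 2.66]. Speed limits (rad/s): [2.39, 2.39, 2.79, 3.14, 3.14, 3.14].

## Interface

Orientations are given as a 3x3 rotation matrix whose columns are the frame's x, y, z axes.
In Python, from cell import arm gives the robot as it stands.
- The arm moves only by the shell command python3 -m inch 'ROWS'. ROWS is JSON, a list of rows, each a list of 7 numbers: the turn, a rotation vector about the tool's x, y, z in degrees, then the shift along the tool's x, y, z in cm, then the closure, from 0 (fully open) to 1 (shut). In form: [[rx, ry, rz, tx, ty, tz, gripper], ...]. A call has 1 to 8 rows; each row shifts and turns the pose as measured when the row begins, along the tool's axes as they then stand; what a row does not reach is not made up. A row lasts 1/8 s, in which the tool goes at most 62.5 mm and 10.7 degrees, less where a joint would pass 70% of its speed; a pose out of reach is approached as far as the arm can. A call is refused whole if a number of a shift passes 6.25 or a number of a turn 10.7, either way. A call with a gripper value outside its range is refused whole. The fingers move at their own pace and stop on an object; the grip force is fixed at half the most. Time passes only in rows, so rows that do not move let the fingers close. It gives the time, the measured TCP pose, the force and the opening at its end, in the units of the state.
- arm.state(): the state, without advancing time (a new reading comes with each control period).
- arm.grab_frame(name): name is "scene" or "side" or "wrist"; returns the picture (420x560x3 uint8, red, green, blue); there is no depth.
- arm.camera_info(name): a dict with "camera_matrix" (3x3 intrinsics, pixels), "origin" and "attitude" of the camera in the world; the wrist camera has in their place "tool_from_camera" (4x4, takes a point from camera to tool coordinates, whose origin is the TCP and whose axes are the flange's). Camera axes: x right, y up, looking along -z (the intrinsics and any distortion apply to the point x, -y, -z); pixel columns grow to the right and rows downward; lengths in mm; the calibration is good to about 2 mm. A picture is of the moment at which its call begins: read the wrist's pose just before it. camera_info takes no time and is no camera call.
- arm.close_job(): hands the job in, once; it reports no verdict.
The state is a dict: "time_s": time; "qpos": joint angles; "qvel": joint speeds; "joint_efforts": joint torques, N m; "tool_pos": TCP position; "ee_rot": TCP orientation; "force": force on the tool from outside, world axes, zero at the start; "wrist_torque": the same for the moment, N m; "opening": finger opening in mm.
Only numpy, scipy, OpenCV 4.12 (cv2) and the standard library are available. Lean on these libraries where they do the work, as an engineer would, in place of code of your own. Each camera call takes 0.05 s, during which the arm holds its last target. There are 200 camera calls.

## Task

Put the four tile hole cutters away: stand each one upright on the floor of its own storage cup, the smallest cutter in the smallest cup and so on up to the largest in the largest. Leave the suction lifter and the jar where they stand.

Things in the scene. Friction and masses are not known exactly. Their poses are not given: they have to be found in the camera images.
- cutter_25: The smallest of four tile hole cutters: a bright steel drum of 25 mm diameter, 32 mm high, standing on its brass-coloured gritted rim, with a plain round dark steel shank, 12 mm in diameter and 38 mm long, rising from the middle of its flat top (70 mm high in all). Solid to the touch, rotationally symmetric, loose, 60 g give or take a third. Origin: centre of the underside; z up along the shank.
- cup_25: The smallest of four grey plastic storage cups, fixed to the worktop: a round open cup, 50 mm across outside and 38 mm inside with straight walls 6 mm thick, 20 mm high, inner floor 5 mm above the worktop (so 15 mm deep). It is the cup for the 25 mm cutter. Origin: centre of the underside, on the worktop; z up.
- cutter_39: The second smallest of four tile hole cutters: a bright steel drum of 39 mm diameter, 32 mm high, standing on its brass-coloured gritted rim, with a plain round dark steel shank, 12 mm in diameter and 38 mm long, rising from the middle of its flat top (70 mm high in all). Solid to the touch, rotationally symmetric, loose, 100 g give or take a third. Origin: centre of the underside; z up along the shank.
- cup_39: The second smallest of four grey plastic storage cups, fixed to the worktop: a round open cup, 64 mm across outside and 52 mm inside with straight walls 6 mm thick, 20 mm high, inner floor 5 mm above the worktop (so 15 mm deep). It is the cup for the 39 mm cutter. Origin: centre of the underside, on the worktop; z up.
- cutter_53: The second largest of four tile hole cutters: a bright steel drum of 53 mm diameter, 32 mm high, standing on its brass-coloured gritted rim, with a plain round dark steel shank, 12 mm in diameter and 38 mm long, rising from the middle of its flat top (70 mm high in all). Solid to the touch, rotationally symmetric, loose, 160 g give or take a third. Origin: centre of the underside; z up along the shank.
- cup_53: The second largest of four grey plastic storage cups, fixed to the worktop: a round open cup, 78 mm across outside and 66 mm inside with straight walls 6 mm thick, 20 mm high, inner floor 5 mm above the worktop (so 15 mm deep). It is the cup for the 53 mm cutter. Origin: centre of the underside, on the worktop; z up.
- cutter_67: The largest of four tile hole cutters: a bright steel drum of 67 mm diameter, 32 mm high, standing on its brass-coloured gritted rim, with a plain round dark steel shank, 12 mm in diameter and 38 mm long, rising from the middle of its flat top (70 mm high in all). Solid to the touch, rotationally symmetric, loose, 220 g give or take a third. Origin: centre of the underside; z up along the shank.
- cup_67: The largest of four grey plastic storage cups, fixed to the worktop: a round open cup, 92 mm across outside and 80 mm inside with straight walls 6 mm thick, 20 mm high, inner floor 5 mm above the worktop (so 15 mm deep). It is the cup for the 67 mm cutter. Origin: centre of the underside, on the worktop; z up.
- suction_lifter: Bystander: a black tile suction lifter, a flat rubber disc 72 mm across with a round knob on a stem above it, 58 mm high in all. Loose, 250 g. Origin: centre of the underside; z up.
- jar: Bystander: a pale cloudy-plastic round jar with a white cap, 60 mm across and 65 mm high. Loose, 250 g. Origin: centre of the underside; z up.
Not all that is in view belongs to the job. What is shaped like the cutter_39 but green is not meant.

How it is judged (in metres and radians):
At the end, for the whole second after the job is handed in: Each of the four cutters stands in the cup of its own size: its underside within 10 mm of the cup's centre horizontally and less than 9 mm above the worktop (the cup's floor is at 5 mm), its shank within 0.12 rad of vertical, at rest (under 20 mm/s) (horizontal distance between cutter_25 and cup_25 below 0.01 m and z of cutter_25 in the frame of cup_25 below 0.009 m and angle between each of cutter_25, cutter_39, cutter_53, cutter_67's own z axis and vertical below 0.12 rad and linear speed of each of cutter_25, cutter_39, cutter_53, cutter_67 below 0.02 m/s and horizontal distance between cutter_39 and cup_39 below 0.01 m and z of cutter_39 in the frame of cup_39 below 0.009 m and horizontal distance between cutter_53 and cup_53 below 0.01 m and z of cutter_53 in the frame of cup_53 below 0.009 m and horizontal distance between cutter_67 and cup_67 below 0.01 m and z of cutter_67 in the frame of cup_67 below 0.009 m); the robot touches nothing.
It fails at once if the suction lifter is moved more than 25 mm or tipped over (distance of suction_lifter from where it was at the start of the episode above 0.025 m or angle between suction_lifter's own z axis and vertical above 0.35 rad).
It fails at once if the jar is moved more than 25 mm or tipped over (distance of jar from where it was at the start of the episode above 0.025 m or angle between jar's own z axis and vertical above 0.35 rad).
It also fails if it takes over 96 s, if anything falls off the work surface, if the arm or the gripper's body presses on something with over 40 N, if the wrist force passes 120 N, or if a joint passes its speed limit or range.

## Working session

There is one attempt and no reset: what is moved stays moved. The work goes in short steps, Python scripts to look and compute and a shell command to move; the robot and the scene stay as the last step left them, time stands still between calls to the robot, and variables do not carry over. Pictures are saved under pics/ and viewed, about 12 in all and at most 16, crops included, and the job is handed in when it is done.

```bash
mkdir -p pics; ls; python3 - <<'E'
from cell import arm
import cv2,numpy as np
for n in("scene","side"):
    cv2.imwrite(f"pics/{n}0.png",arm.grab_frame(n)[:,:,::-1])
for n in("scene","side","wrist"): print(arm.camera_info(n))
s=arm.state();print(s['tool_pos'],s['ee_rot'],s['opening'],s['time_s'])
E
```

```text
pics
{'camera_matrix': array([[410.02990831,   0.        , 280.25159179],
       [  0.        , 410.02990831, 212.03169136],
       [  0.        ,   0.        ,   1.        ]]), 'origin': array([1145.6910171 ,  177.26390968,  591.18371808]), 'attitude': array([[-0.26717208, -0.62781789,  0.7310703 ],
       [ 0.96338909, -0.15640253,  0.21776067],
       [-0.0223728 ,  0.76248472,  0.6466193 ]])}
{'camera_matrix': array([[401.21026843,   0.        , 280.48634717],
       [  0.        , 401.21026843, 207.94484427],
       [  0.        ,   0.        ,   1.        ]]), 'origin': array([-100.62288372,  540.39289394,  564.96208106]), 'attitude': array([[-0.68191188,  0.3886643 , -0.61962589],
       [-0.73129496, -0.3788173 ,  0.56719057],
       [-0.01427828,  0.83990328,  0.54254826]])}
{'camera_matrix': array([[357.25665021,   0.        , 282.60478831],
       [  0.        , 357.25665021, 212.20514805],
       [  0.        ,   0.        ,   1.        ]]), 'tool_from_camera': array([[ 7.12392904e-04,  9.54063471e-01,  2.99603714e-01,
         8.34098448e+01],
       [ 9.99998556e-01, -2.17383644e-04, -1.68554012e-03,
         1.09098499e+00],
       [-1.54298331e-03,  2.99604482e-01, -9.54062248e-01,
        -1.52855887e+02],
       [ 0.00000000e+00,  0.00000000e+00,  0.00000000e+00,
         1.00000000e+00]])}
[ 256.37110028 -541.94658934  231.70857746] [[ 9.04000443e-01  4.27531108e-01 -5.91450672e-04]
 [ 4.27531503e-01 -9.03999192e-01  1.50807430e-03]
 [ 1.10077749e-04 -1.61616363e-03 -9.99998688e-01]] 93.0655189788419 0.1
```

View pics/scene0.png

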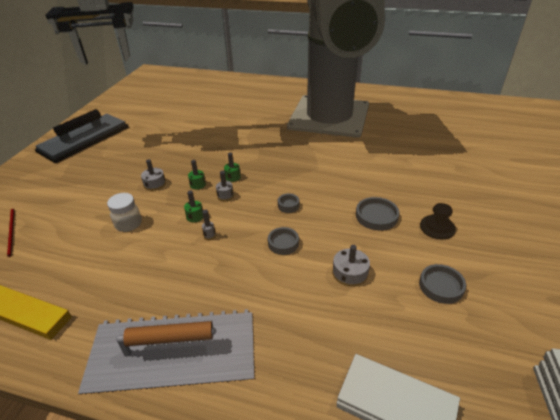

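View pics/side0.png

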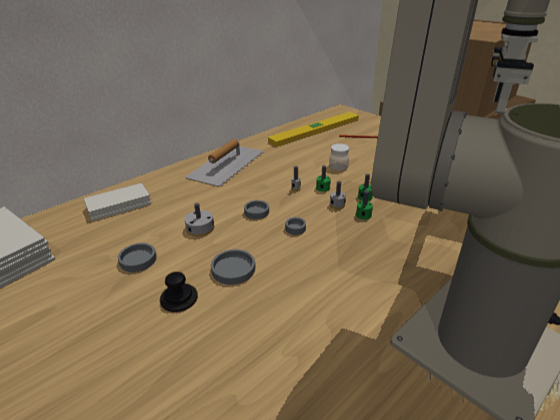

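Scene view: bright cutters at (153,178), (225,188), (208,228), (351,265), green decoys at (197,178), (232,168), (194,210). The cups are at (288,203), (283,240), (377,213), (442,283), the lifter at (438,220) and the jar at (124,212). Next is one enlarged crop for confirmation, plus blob measurements.

```bash
cat >h.py <<'E'
import numpy as np,cv2
from cell import arm
def cam(n,s=None):
    c=arm.camera_info(n);K=np.array(c['camera_matrix'])
    if n=='wrist':
        s=s or arm.state();T=np.array(c['tool_from_camera']);R=np.array(s['ee_rot'])
        return K,R@T[:3,:3],R@T[:3,3]+np.array(s['tool_pos'])
    return K,np.array(c['attitude']),np.array(c['origin'])
def ray(C,uv,z):
    K,R,o=C;d=R@np.array([(uv[0]-K[0,2])/K[0,0],-(uv[1]-K[1,2])/K[1,1],-1]);return o+d*(z-o[2])/d[2]
def proj(C,p):
    K,R,o=C;q=R.T@(np.array(p)-o);return np.array([K[0,2]-K[0,0]*q[0]/q[2],K[1,2]+K[1,1]*q[1]/q[2]])
def dark(im,lo=0):
    """low saturation compared with the wood: steel, grey plastic, black"""
    h=cv2.cvtColor(im,cv2.COLOR_RGB2HSV);return (h[:,:,1]<85).astype(np.uint8)*255
E
python3 - <<'E'
from h import *
im=cv2.imread('pics/scene0.png')
cv2.imwrite('pics/crop.png',cv2.resize(im[140:310,105:475],None,fx=2.16,fy=2.16,interpolation=cv2.INTER_CUBIC))
for nm in('scene','side'):
    im=cv2.imread(f'pics/{nm}0.png')[:,:,::-1];m=dark(im);C=cam(nm)
    n,l,st,ce=cv2.connectedComponentsWithStats(m)
    for i in range(1,n):
        x,y,w,h,a=st[i]
        if 60<a<2500 and 100<y<300: print(nm,st[i],ray(C,(x+w/2,y+h/2),15)[:2].round(),'h70 top',ray(C,(x+w/2,y+2),70)[:2].round())
E
```

```text
scene [141 160  23  29 399] [ 433. -361.] h70 top [ 455. -335.]
scene [216 179  16  20 246] [ 446. -167.] h70 top [ 486. -145.]
scene [107 192  34  39 957] [ 576. -352.] h70 top [ 579. -333.]
scene [278 194  21  18 321] [460.  -7.] h70 top [503.   5.]
scene [ 356  197   43   33 1111] [448. 187.] h70 top [469. 182.]
scene [202 210  12  28 188] [ 569. -155.] h70 top [ 591. -137.]
scene [268 227  31  27 669] [578.  13.] h70 top [602.  21.]
scene [ 333  245   37   39 1059] [609. 154.] h70 top [618. 150.]
scene [ 420  264   46   39 1374] [614. 318.] h70 top [625. 305.]
side [329 143  20  28 488] [ 615. -366.] h70 top [ 596. -339.]
side [ 185  145   79   42 1464] [817. -73.] h70 top [827. -86.]
side [292 166   9  24 138] [ 611. -175.] h70 top [ 579. -143.]
side [330 181  16  27 259] [ 469. -189.] h70 top [ 448. -159.]
side [  84  183   67   39 1544] [844. 252.] h70 top [830. 245.]
side [361 190   8  16  71] [ 408. -225.] h70 top [ 374. -171.]
side [244 200  25  20 418] [563.  15.] h70 top [522.  46.]
side [184 203  30  32 635] [630. 141.] h70 top [605. 149.]
side [285 217  21  18 322] [445.  -6.] h70 top [409.  30.]
side [118 242  38  30 898] [600. 318.] h70 top [568. 321.]
side [ 211  249   44   36 1291] [432. 189.] h70 top [416. 195.]
side [160 272  37  40 936] [447. 308.] h70 top [432. 307.]
```

View pics/crop.png

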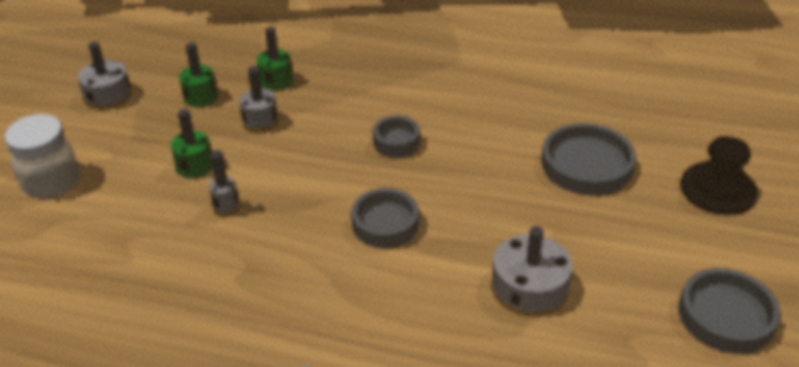

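Matches: the two bright cutters by the greens are 25 (208,228) and 39 (225,188). 53 is at (153,178) and 67 at (351,265). The three green ones are decoys. I'll move above the cutters for a wrist view.

```bash
python3 -m inch '[[0,0,0,5.6,-3,0,0],[0,0,0,5.6,-3,0,0],[0,0,0,5.6,-3,0,0],[0,0,0,5.6,-3,0,0],[0,0,0,5.6,-3,0,0],[0,0,0,5.6,-3,0,0],[0,0,0,5,-3,0,0.5],[0,0,0,0,0,0,0.5]]'
python3 - <<'E'
from h import *
C=cam('scene')
for n,x,y in [('g',193,46),('g',272,31),('g',184,114),('53',96,45),('39',254,71),('25',217,155),('67',536,230)]: print(n,ray(C,(x/2.16+105,y/2.16+140),69)[:2].round())
s=arm.state();print(s['tool_pos'],s['ee_rot'],s['opening'])
im=arm.grab_frame('wrist');cv2.imwrite('pics/w1.png',im[:,:,::-1])
E
```

```text
time_s: 1.1
tool_pos: [513.9, -185.5, 228.1]
ee_rot: [[0.905, 0.425, -0.004], [0.425, -0.905, 0.006], [-0.001, -0.007, -1.0]]
force: [-0.6, -1.1, -0.1]
opening: 77.2
g [ 428. -241.]
g [ 380. -169.]
g [ 541. -199.]
53 [ 451. -345.]
39 [ 456. -160.]
25 [ 590. -143.]
67 [615. 153.]
[ 513.94797894 -185.46859927  228.13235628] [[ 0.90536799  0.42460863 -0.00403886]
 [ 0.42462623 -0.90534974  0.0058658 ]
 [-0.00116591 -0.00702571 -0.99997464]] 77.23069502743864
```

View pics/w1.png

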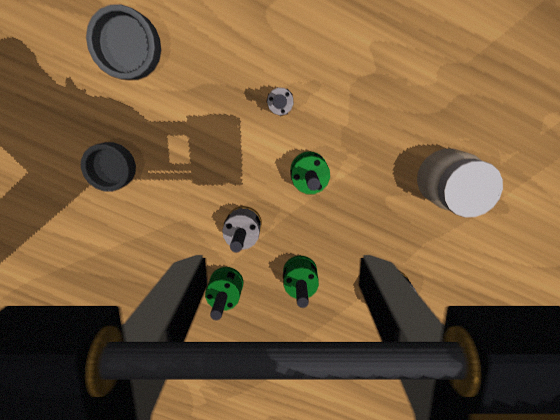

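Wrist view: shank tops are 25 at (280,101) and 39 at (237,243). Greens are at (312,183), (302,300), (217,314), and the rims of cup_39 at (124,42) and cup_25 at (108,167).

```bash
python3 - <<'E'
from h import *
C=cam('wrist')
for n,u,v,z in [('25',280,101,70),('39',237,243,70),('g',313,183,70),('g',302,300,70),('g',217,314,70),('cup39',124,42,20),('cup25',108,167,20),('jar',473,188,65)]:
    p=ray(C,(u,v),z); print(n,p[:2].round(1))
E
```

```text
25 [ 586.9 -150.8]
39 [ 454.4 -168. ]
g [ 536.2 -206.8]
g [ 425.8 -249.8]
g [ 375.  -179.7]
cup39 [572.6   1.8]
cup25 [453.7 -18.5]
jar [ 592.7 -340.7]
```

The wrist readings differ from the fixed cameras by about 10 mm in y. I'll check whether the arm was still moving.

```bash
cat >>h.py <<'E'
def blobs(im,hsvlo,hsvhi,amin=100):
    m=cv2.inRange(cv2.cvtColor(im,cv2.COLOR_RGB2HSV),np.array(hsvlo),np.array(hsvhi))
    n,l,st,ce=cv2.connectedComponentsWithStats(m)
    return [(st[i],ce[i]) for i in range(1,n) if st[i][4]>amin]
E
python3 - <<'E'
from h import *
print(arm.state()['qvel'].round(3) )
s=arm.state();im=arm.grab_frame('wrist');s2=arm.state();print(s['tool_pos'],s2['tool_pos'],s2['qvel'].round(3))
cv2.imwrite('pics/w2.png',im[:,:,::-1])
a=cv2.imread('pics/w1.png');print('shift',cv2.phaseCorrelate(*(cv2.cvtColor(i,cv2.COLOR_RGB2GRAY).astype(np.float32)[:250] for i in(a[:,:,::-1].copy(),im))))
W=cam('wrist',s)
# green drums/shanks seen by all three
for b in blobs(im,(45,80,30),(80,255,255)): print('w',b[0],b[1].round(1),ray(W,b[1],22)[:2].round(1))
for n in('scene','side'):
    g=cv2.imread(f'pics/{n}0.png')[:,:,::-1].copy()
    for b in blobs(g,(45,80,30),(80,255,255),50): print(n,b[0],b[1].round(1),ray(cam(n),b[1],22)[:2].round(1))
K,R,o=W;S=cam('scene');D=cam('side')
# epipolar check with the TCP? project the current tcp into fixed cams
print(proj(S,s['tool_pos']),proj(D,s['tool_pos']))
f=arm.grab_frame('scene');cv2.imwrite('pics/s2.png',cv2.resize(f[60:240,80:350],None,fx=2.9,fy=2.9)[:,:,::-1])
E
```

```text
[-0.06  -0.007  0.007 -0.015  0.003 -0.023]
[ 513.02596862 -187.17233536  228.04499209] [ 512.39418665 -188.61351429  228.10755359] [-0.045 -0.007  0.004 -0.006 -0.    -0.007]
shift ((-1.292200166098496, -1.5585467708019962), 0.9680663818783231)
w [ 289  150   40   42 1030] [308.  169.6] [ 538.2 -204.2]
w [282 254  36  43 984] [299.1 273.7] [ 429.  -247.2]
w [205 266  37  43 918] [224.8 285.2] [ 380.4 -177.7]
scene [224 163  15  18 168] [231.4 171.7] [ 384.5 -170.6]
scene [188 170  15  18 191] [196.1 178.9] [ 432.9 -242.4]
scene [184 201  17  20 220] [193.2 210.4] [ 542.6 -199.5]
side [316 176  14  16 174] [322.9 183.5] [ 528.6 -194.7]
side [356 185  17  35 368] [364.2 203.1] [ 388.1 -194.3]
[188.42634837 118.42714903] [329.18159781 112.89900687]
```

View pics/s2.png

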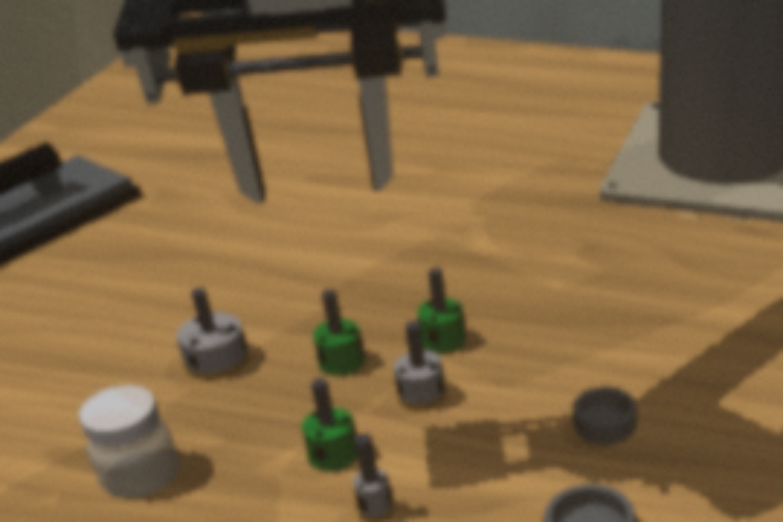

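The arm was still settling (3 mm of drift), so I'll add idle rows before measuring. Moving above cutter_25 now.

```bash
python3 -m inch '[[0,0,0,4.3,-0.2,2.2,0.5],[0,0,0,4.3,-0.2,2.2,0.5],[0,0,0,0,0,2.2,0.5],[0,0,0,0,0,2.2,0.5],[0,0,0,0,0,0,0.5],[0,0,0,0,0,0,0.5]]'
cat >>h.py <<'E'
def look(name):
    s=arm.state();im=arm.grab_frame('wrist');cv2.imwrite(f'pics/{name}.png',im[:,:,::-1])
    print('tcp',np.round(s['tool_pos'],1),'z',np.round(np.array(s['ee_rot'])[:,2],4),'yaw x',np.round(np.array(s['ee_rot'])[:2,0],3),'qv',np.abs(s['qvel']).max().round(3),'open',s['opening'].round(1),'t',s['time_s'])
    return s,im,cam('wrist',s)
E
python3 - <<'E'
from h import *
s,im,W=look('w3')
R=np.array(s['ee_rot']);p=np.array(s['tool_pos'])
for y in(-1,0,1): print('tip',proj(W,p+R@np.array([0,y*s['opening']/2,14])).round(1))
print('25 expected',proj(W,(587,-150,70)).round(1))
E
```

```text
time_s: 2.0
tool_pos: [586.7, -160.7, 138.9]
ee_rot: [[0.914, 0.406, -0.004], [0.406, -0.914, 0.001], [-0.003, -0.003, -1.0]]
force: [-0.9, -0.4, 1.1]
opening: 46.4Traceback (most recent call last):
  File "<stdin>", line 2, in <module>
  File "h.py", line 22, in look
    print('tcp',np.round(s['tool_pos'],1),'z',np.round(np.array(s['ee_rot'])[:,2],4),'yaw x',np.round(np.array(s['ee_rot'])[:2,0],3),'qv',np.abs(s['qvel']).max().round(3),'open',s['opening'].round(1),'t',s['time_s'])
                                                                                                                                                                                  ^^^^^^^^^^^^^^^^^^
AttributeError: 'float' object has no attribute 'round'
```

View pics/w3.png

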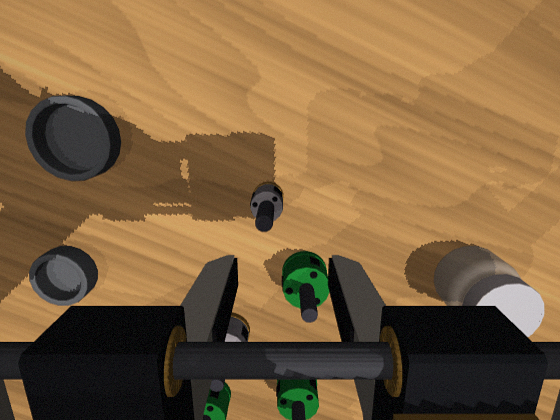

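```bash
sed -i "s/s\['opening'\].round(1)/round(s['opening'],1)/" h.py; cat >>h.py <<'E'
def tool(d,s=None):
    s=s or arm.state();return (np.array(s['ee_rot']).T@np.array(d)/10).round(2)
E
python3 - <<'E'
from h import *
s,im,W=look('w3b')
R=np.array(s['ee_rot']);p=np.array(s['tool_pos'])
for y in(-1,0,1): print('tip',proj(W,p+R@np.array([0,y*s['opening']/2,14])).round(1))
print('25 expected',proj(W,(587,-150,70)).round(1))
q=ray(W,(264,225),70);print(q,'tool cm',tool(q-p))
for n,u,v in(('cup39',73,137),('cup25',64,275)):print(n,ray(W,(u,v),20))
E
```

```text
tcp [ 586.6 -160.6  138.8] z [-0.0043  0.0014 -1.    ] yaw x [0.914 0.406] qv 0.011 open 46.2 t 2.05
tip [235.1 269.7]
tip [279.9 269.6]
tip [324.6 269.6]
25 expected [266.1 225.2]
[ 586.57363054 -148.67235027   70.        ] tool cm [ 0.5  -1.08  6.88]
cup39 [575.18697065   4.48751035  20.        ]
cup25 [459.02815258 -16.56688636  20.        ]
```

```bash
python3 -m inch '[[0,0,0,0.5,-1.2,2,0.5],[0,0,0,0,0,2,0.5],[0,0,0,0,0,0,0.5],[0,0,0,0,0,0,0.5]]'
python3 - <<'E'
from h import *
s,im,W=look('w4')
cv2.imwrite('pics/w4c.png',cv2.resize(im[150:350,150:420],None,fx=2.9,fy=2.9)[:,:,::-1])
print('exp',proj(W,(587,-148,70)),proj(W,(587,-148,32)))
E
```

```text
time_s: 2.6
tool_pos: [586.6, -146.2, 97.1]
ee_rot: [[0.914, 0.407, -0.003], [0.407, -0.914, 0.001], [-0.002, -0.002, -1.0]]
force: [0.3, 0.9, 0.0]
opening: 46.4
tcp [ 586.6 -146.2   97.1] z [-0.0026  0.0011 -1.    ] yaw x [0.914 0.407] qv 0.015 open 46.4 t 2.6
exp [283.41992151 259.47233683] [283.32162781 234.55474622]
```

View pics/w4c.png

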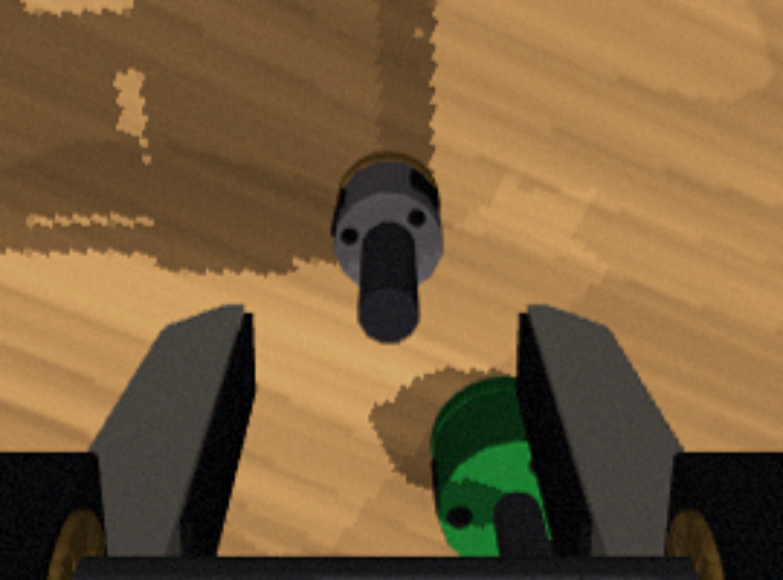

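Crop: shank top at full-image (284,259), centred between the jaws as predicted, with the green one well behind. Descending and gripping.

```bash
python3 -m inch '[[0,0,0,0,0,2.3,0.5],[0,0,0,0,0,2.3,0.5],[0,0,0,0,0,0,0.5],[0,0,0,0,0,0,1],[0,0,0,0,0,0,1],[0,0,0,0,0,0,1],[0,0,0,0,0,0,1]]'
```

```text
time_s: 3.52
tool_pos: [590.5, -147.8, 56.5]
ee_rot: [[0.914, 0.407, 0.006], [0.407, -0.914, -0.002], [0.005, 0.004, -1.0]]
force: [0.5, -1.2, -0.7]
opening: 11.2
```

Gripped (opening 11.2 on the 12 mm shank). Lifting and moving to cup_25.

```bash
python3 -m inch '[[0,0,0,0,0,-4.3,1],[0,0,0,0,0,-4.3,1],[0,0,0,-1.65,-4.4,0,1],[0,0,0,-1.65,-4.4,0,1],[0,0,0,-1.65,-4.4,0,1],[0,0,0,-1.65,-4.2,0,1],[0,0,0,0,0,0,1],[0,0,0,0,0,0,1]]'; python3 -m inch '[[0,0,0,0,0,0,1],[0,0,0,0,0,0,1]]'
python3 - <<'E'
from h import *
s,im,W=look('w5')
print('exp cup rim',proj(W,(458,-13,20)))
E
```

```text
time_s: 4.53
tool_pos: [456.3, -12.4, 145.6]
ee_rot: [[0.914, 0.406, 0.01], [0.406, -0.914, -0.002], [0.008, 0.006, -1.0]]
force: [0.2, 0.0, -0.5]
opening: 11.0
time_s: 4.78
tool_pos: [457.5, -13.6, 146.0]
ee_rot: [[0.914, 0.405, 0.011], [0.405, -0.914, -0.003], [0.009, 0.007, -1.0]]
force: [-0.3, 0.8, -0.4]
opening: 11.2
tcp [457.5 -13.6 146. ] z [ 0.0106 -0.0025 -0.9999] yaw x [0.914 0.405] qv 0.009 open 11.2 t 4.775
exp cup rim [279.25908149 207.85765124]
```

View pics/w5.png

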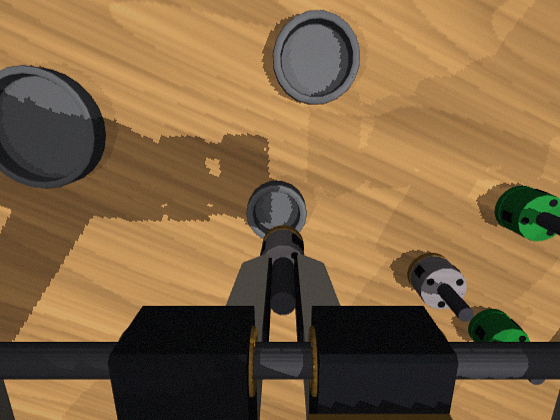

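Wrist view: cup_25's rim is centred at about (277,208). The held cutter's shank top is at about (284,300) and its drum at (283,240). I'll descend partway and compare close up.

```bash
python3 -m inch '[[0.38,-0.5,0,0,-0.4,2,1],[0,0,0,0,0,2,1],[0,0,0,0,0,1.5,1],[0,0,0,0,0,0,1],[0,0,0,0,0,0,1],[0,0,0,0,0,0,1]]'
python3 - <<'E'
from h import *
s,im,W=look('w6')
R=np.array(s['ee_rot']);p=np.array(s['tool_pos'])
f=lambda v:proj(W,p+R@np.array(v)).round(1)
print('axis top',f((0,0,-13)),'drum bottom',f((0,0,57)), 'rim left/right of drum bottom',f((0,-12.5,57)),f((0,12.5,57)),f((12.5,0,57)))
cv2.imwrite('pics/w6c.png',cv2.resize(im[150:350,150:420],None,fx=2.9,fy=2.9)[:,:,::-1])
E
```

```text
time_s: 5.58
tool_pos: [455.3, -10.0, 85.8]
ee_rot: [[0.915, 0.403, -0.004], [0.403, -0.915, 0.001], [-0.004, -0.003, -1.0]]
force: [-0.2, 0.2, -1.3]
opening: 11.3
tcp [455.3 -10.   85.8] z [-4.5e-03  9.0e-04 -1.0e+00] yaw x [0.915 0.403] qv 0.009 open 11.3 t 5.575
axis top [279.5 297.2] drum bottom [280.2 238.8] rim left/right of drum bottom [260.4 238.8] [300.1 238.8] [280.2 220. ]
```

View pics/w6c.png

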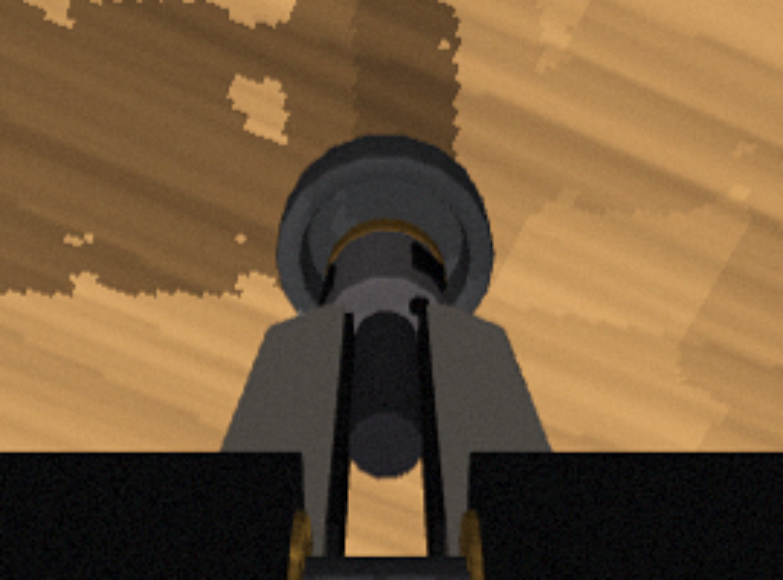

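```bash
cat >>h.py <<'E'
def tl(W,s,uv,z):
    return np.array(s['ee_rot']).T@(ray(W,uv,z)-np.array(s['tool_pos']))
E
python3 - <<'E'
from h import *
s=arm.state();W=cam('wrist',s)
print('drum edge',tl(W,s,(283.1,225.5),29.3)-[12.5,0,0])
print('rim outer',tl(W,s,(282.6,204.1),20)-[25,0,0],'rim inner',tl(W,s,(282.6,150+180/2.9),20)-[19,0,0])
print('shank',tl(W,s,(283.1,303.8),99.3))
E
```

```text
drum edge [-3.53540594  1.78662054 56.71721894]
rim outer [-4.8593178   1.48208392 65.98111747] rim inner [-4.18888326  1.4858553  65.99870317]
shank [ -3.16605933   1.59823036 -13.24286578]
```

The cup centre is 1.1 mm behind the cutter axis in tool x. y agrees to 0.3 mm. Lowering.

```bash
python3 -m inch '[[0,0,0,-0.1,0,1.2,1],[0,0,0,0,0,0.9,1],[0,0,0,0,0,0,1],[0,0,0,0,0,0,1],[0,0,0,0,0,0,1]]'
```

```text
time_s: 6.25
tool_pos: [454.9, -10.5, 64.2]
ee_rot: [[0.915, 0.403, -0.003], [0.403, -0.915, 0.001], [-0.002, -0.002, -1.0]]
force: [0.6, 0.4, -0.0]
opening: 11.3
```

```bash
python3 -m inch '[[0,0,0,0,0,0.25,1],[0,0,0,0,0,0,1],[0,0,0,0,0,0,0.5],[0,0,0,0,0,0,0.5],[0,0,0,0,0,0,0.5]]';  python3 -m inch '[[0,0,0,0,0,-2.5,0.5],[0,0,0,0,0,-2.5,0.5],[0,0,0,0,0,-2.5,0.5],[0,0,0,0,0,0,0.5],[0,0,0,0,0,0,0.5]]'
python3 - <<'E'
from h import *
s,im,W=look('w7')
print('exp39',proj(W,(454,-165,70)))
print('25top',proj(W,(451.2,-11.8,75)),'rim',proj(W,(451.2,-11.8,20)))
E
```

```text
time_s: 6.88
tool_pos: [455.6, -10.6, 62.4]
ee_rot: [[0.915, 0.403, -0.001], [0.403, -0.915, 0.0], [-0.001, -0.001, -1.0]]
force: [0.4, -0.6, -0.1]
opening: 36.6
time_s: 7.5
tool_pos: [454.8, -10.6, 138.1]
ee_rot: [[0.915, 0.403, -0.003], [0.403, -0.915, 0.001], [-0.002, -0.002, -1.0]]
force: [0.2, -0.6, -0.7]
opening: 46.7
tcp [454.8 -10.6 138.1] z [-2.8e-03  7.0e-04 -1.0e+00] yaw x [0.915 0.403] qv 0.008 open 46.7 t 7.5
exp39 [478.2697274  315.21661421]
25top [279.93654394 240.55907451] rim [280.44077749 214.49870648]
```

View pics/w7.png

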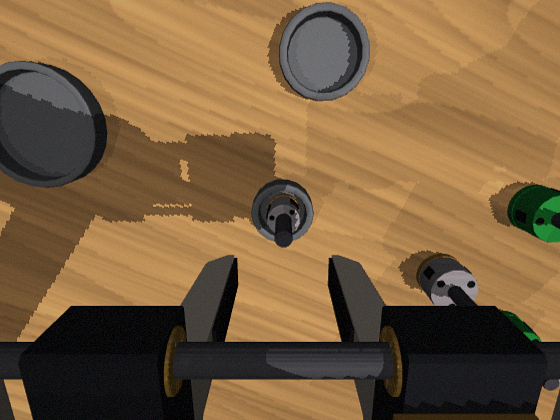

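View: cutter_25 stands inside its cup, shank top at (284,240), with even gaps around the drum. Next is cutter_39. I'll write a shank-top detector and test it on earlier pictures.

```bash
python3 -m inch '[[0,0,0,-1.6,3.5,0,0.5],[0,0,0,-1.6,3.5,0,0.5],[0,0,0,-1.6,3.5,0,0.5],[0,0,0,-1.6,3.5,0,0.5],[0,0,0,0,0,0,0.5],[0,0,0,0,0,0,0.5],[0,0,0,0,0,0,0.5]]'
cat >>h.py <<'E'
def shank(im,uv,px,vmax=75):
    """top-face centre of the dark shank near uv; px = its diameter in pixels"""
    h=cv2.cvtColor(im,cv2.COLOR_RGB2HSV);m=((h[:,:,2]<vmax)&(h[:,:,1]<130)).astype(np.uint8)
    k=max(3,int(px*.6))|1
    m=cv2.morphologyEx(m,cv2.MORPH_OPEN,cv2.getStructuringElement(cv2.MORPH_ELLIPSE,(k,k)))
    n,l,st,ce=cv2.connectedComponentsWithStats(m)
    c=[i for i in range(1,n) if st[i][4]<12*px*px and np.hypot(*(ce[i]-uv))<2.5*px]
    if not c: return None
    i=min(c,key=lambda i:np.hypot(*(ce[i]-uv)));ys,xs=np.nonzero(l==i);b=ys.max()
    return np.array([xs[ys>b-px].mean()+0.0,b+.5-px/2]),st[i]
E
python3 - <<'E'
from h import *
for n,uv,px in(('w3',(264,225),21),('w4',(284,259),24),('w7',(284,238),21)):
    print(n,shank(cv2.imread(f'pics/{n}.png')[:,:,::-1].copy(),uv,px))
s,im,W=look('w8')
e=proj(W,(453,-165,70));print(e);r=shank(im,e+[3,0],21);print(r)
if r: print('tool mm',tl(W,s,r[0],70))
E
```

```text
time_s: 8.43
tool_pos: [448.8, -165.4, 129.8]
ee_rot: [[0.914, 0.405, -0.013], [0.406, -0.914, 0.006], [-0.01, -0.011, -1.0]]
force: [0.7, -0.4, -1.2]
opening: 46.6
w3 (array([264.44339623, 220.        ]), array([256, 200,  18,  31, 422], dtype=int32))
w4 (array([283.29047619, 255.5       ]), array([274, 226,  20,  42, 710], dtype=int32))
w7 (array([283.17325228, 236.        ]), array([275, 213,  18,  34, 498], dtype=int32))
tcp [ 448.8 -165.4  129.8] z [-0.0133  0.0061 -0.9999] yaw x [0.914 0.406] qv 0.009 open 46.6 t 8.425
[283.35750487 230.41948161]
(array([283.70553936, 230.        ]), array([275, 207,  19,  34, 512], dtype=int32))
tool mm [ 4.87054495  2.17512777 59.69324462]
```

Cutter_39's shank is at tool (+3.5, +0.5) after removing the known offset. Approaching with tilt correction.

```bash
python3 -m inch '[[-0.63,0.55,0,0.3,0,2.5,0.5],[0,0,0,0,0,2.5,0.5],[0,0,0,0,0,0,0.5],[0,0,0,0,0,0,0.5]]'
cat >>h.py <<'E'
def tilt(s):
    R=np.array(s['ee_rot']);return np.degrees(R.T@np.cross(R[:,2],[0,0,-1])).round(2)
E
python3 - <<'E'
from h import *
s,im,W=look('w9')
e=proj(W,(454,-165,70));r=shank(im,e+[3,3],26);print(e,r,tilt(s))
if r: print('tool mm',tl(W,s,r[0],70))
E
```

```text
time_s: 8.98
tool_pos: [452.7, -161.3, 80.2]
ee_rot: [[0.912, 0.41, 0.003], [0.41, -0.912, -0.001], [0.002, 0.002, -1.0]]
force: [0.2, -0.6, 0.2]
opening: 46.6
tcp [ 452.7 -161.3   80.2] z [ 2.6e-03 -8.0e-04 -1.0e+00] yaw x [0.912 0.41 ] qv 0.012 open 46.6 t 8.975
[287.50583632 273.72999431] (array([286.58699809, 274.5       ]), array([276, 240,  22,  48, 917], dtype=int32)) [ 0.11 -0.12 -0.  ]
tool mm [-0.82215453  3.42925664 10.22608195]
```

```bash
python3 -m inch '[[0,0,0,-0.2,0.15,1.4,0.5],[0,0,0,0,0,1.2,0.5],[0,0,0,0,0,0,1],[0,0,0,0,0,0,1],[0,0,0,0,0,0,1],[0,0,0,0,0,0,1],[0,0,0,0,0,0,1]]'
```

```text
time_s: 9.9
tool_pos: [452.7, -164.4, 54.4]
ee_rot: [[0.912, 0.41, 0.005], [0.41, -0.912, -0.002], [0.004, 0.004, -1.0]]
force: [0.9, 0.7, -1.3]
opening: 11.4
```

Gripped. On to cup_39.

```bash
python3 -m inch '[[0,0,0,0,0,-4.4,1],[0,0,0,0,0,-4.4,1],[0,0,0,4.5,-2.7,0,1],[0,0,0,4.5,-2.7,0,1],[0,0,0,4.5,-2.7,0,1],[0,0,0,4.4,-2.7,0,1],[0,0,0,0,0,0,1],[0,0,0,0,0,0,1]]'; python3 -m inch '[[0,0,0,0,0,0,1],[0,0,0,0,0,0,1]]'
cat >>h.py <<'E'
def cup(im,uv,r):
    """ellipse of the grey cup's outline near uv (r = its radius in px), and whole grey blob box"""
    h=cv2.cvtColor(im,cv2.COLOR_RGB2HSV);m=((h[:,:,1]<75)).astype(np.uint8)
    m=cv2.morphologyEx(m,cv2.MORPH_OPEN,np.ones((3,3),np.uint8))
    n,l,st,ce=cv2.connectedComponentsWithStats(m)
    return [(st[i],ce[i].round(1)) for i in range(1,n) if abs(ce[i]-uv).max()<2*r and st[i][4]>100]
E
python3 - <<'E'
from h import *
s,im,W=look('w10')
e=proj(W,(572,8,20));print(e,tilt(s),cup(im,e,40))
E
```

```text
time_s: 10.9
tool_pos: [575.1, 12.0, 146.2]
ee_rot: [[0.913, 0.407, 0.007], [0.407, -0.913, -0.002], [0.006, 0.005, -1.0]]
force: [0.2, -0.4, -1.2]
opening: 11.6
time_s: 11.15
tool_pos: [574.3, 10.3, 146.2]
ee_rot: [[0.914, 0.405, 0.007], [0.405, -0.914, -0.003], [0.005, 0.005, -1.0]]
force: [0.2, 0.5, -1.1]
opening: 11.3
tcp [574.3  10.3 146.2] z [ 0.0068 -0.0027 -1.    ] yaw x [0.914 0.405] qv 0.01 open 11.3 t 11.15
[281.29376312 211.61375899] [ 0.3  -0.29 -0.  ] [(array([ 243,  171,   77,   61, 3136], dtype=int32), array([281. , 198.8]))]
```

View pics/w10.png

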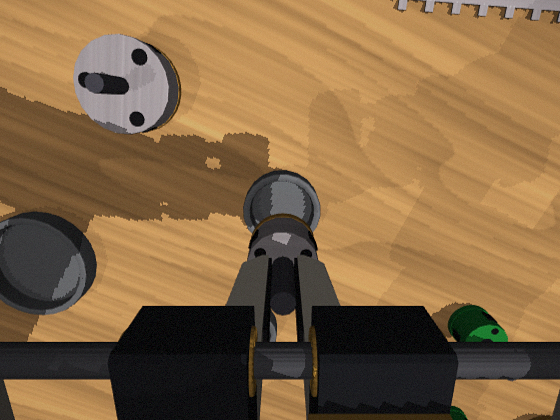

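View: cup_39's outline is centred at u≈281, the held cutter at u≈284, and cutter_67's shank at (95,83). Descending halfway to compare close up.

```bash
python3 -m inch '[[0.3,-0.3,0,0,-0.1,2,1],[0,0,0,0,0,2,1],[0,0,0,0,0,1.9,1],[0,0,0,0,0,0,1],[0,0,0,0,0,0,1],[0,0,0,0,0,0,1]]'
python3 - <<'E'
from h import *
s,im,W=look('w11');print(tilt(s))
cv2.imwrite('pics/w11c.png',cv2.resize(im[150:350,150:420],None,fx=2.9,fy=2.9)[:,:,::-1])
E
```

```text
time_s: 11.95
tool_pos: [572.7, 9.7, 82.3]
ee_rot: [[0.915, 0.403, -0.003], [0.403, -0.915, 0.0], [-0.002, -0.001, -1.0]]
force: [0.3, -0.1, -1.1]
opening: 11.3
tcp [572.7   9.7  82.3] z [-2.6e-03  4.0e-04 -1.0e+00] yaw x [0.915 0.403] qv 0.01 open 11.3 t 11.95
[-0.08  0.13  0.  ]
```

View pics/w11c.png

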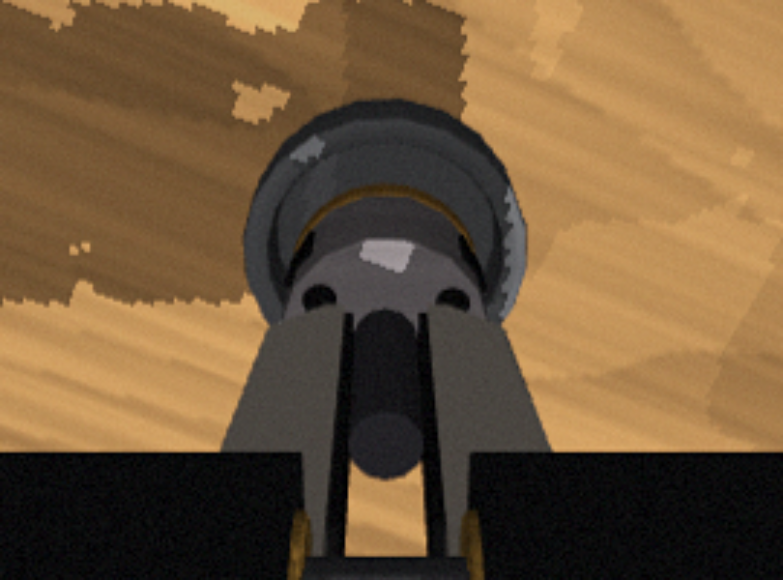

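```bash
python3 - <<'E'
from h import *
s=arm.state();W=cam('wrist',s);f=lambda u,v,z,r:(tl(W,s,(150+u/2.9,150+v/2.9),z)-[r,0,0]).round(1)
print('drum',f(386,184,27.9,19.5),'rim out',f(385.5,119,20,32),'in',f(385.5,142,20,26),'shank',f(386,445,98,0))
E
```

```text
drum [-2.   1.8 54.6] rim out [-2.4  1.7 62.5] in [-1.5  1.7 62.5] shank [ -1.6   1.6 -15.4]
```

Aligned to within 1 mm. Lowering, releasing and rising.

```bash
python3 -m inch '[[0,0,0,0,0,1.2,1],[0,0,0,0,0,1.0,1],[0,0,0,0,0,0,1],[0,0,0,0,0,0,1],[0,0,0,0,0,0,1]]'
```

```text
time_s: 12.62
tool_pos: [573.5, 9.8, 59.8]
ee_rot: [[0.915, 0.403, -0.001], [0.403, -0.915, 0.0], [-0.0, -0.0, -1.0]]
force: [-0.7, 0.6, -0.5]
opening: 11.5
```

```bash
python3 -m inch '[[0,0,0,0,0,0,0.5],[0,0,0,0,0,0,0.5],[0,0,0,0,0,0,0.5],[0,0,0,0,0,-4,0.5],[0,0,0,0,0,-4,0.5],[0,0,0,0,0,0,0.5],[0,0,0,0,0,0,0.5]]'
python3 - <<'E'
from h import *
s,im,W=look('w12')
e=proj(W,(571,9,75));r=shank(im,e+[3,3],22);print('39 top exp',e,'got',r and r[0],'tool',r and tl(W,s,r[0],75))
e=proj(W,(613,152,70));r=shank(im,e,21);print('67 exp',e,r,r and ray(W,r[0],70), tilt(s))
E
```

```text
time_s: 13.5
tool_pos: [573.4, 9.7, 141.9]
ee_rot: [[0.915, 0.403, -0.001], [0.403, -0.915, 0.0], [-0.001, -0.0, -1.0]]
force: [-0.3, 0.5, -0.6]
opening: 46.4
tcp [573.4   9.7 141.9] z [-7.e-04  2.e-04 -1.e+00] yaw x [0.915 0.403] qv 0.02 open 46.4 t 13.5
39 top exp [279.95760437 236.63126462] got [282.3880597 232.5      ] tool [ 0.48217154  1.3601013  66.88650589]
67 exp [86.95831451 81.83219091] (array([111.48491879,  81.        ]), array([ 99,  72,  27,  20, 431], dtype=int32)) [619.29689076 138.86684289  70.        ] [-0.03  0.03  0.  ]
```

```bash
python3 -m inch '[[0,0,0,3.1,-3.8,0,0.5],[0,0,0,3.1,-3.8,0,0.5],[0,0,0,3.1,-3.8,0,0.5],[0,0,0,0,0,0,0.5],[0,0,0,0,0,0,0.5],[0,0,0,0,0,0,0.5],[0,0,0,0,0,0,0.5]]'
python3 - <<'E'
from h import *
s,im,W=look('w13')
e=proj(W,(613,151,70));r=shank(im,e+[3,0],21);print('67 exp',e,r,r and tl(W,s,r[0],70), tilt(s))
E
```

```text
time_s: 14.42
tool_pos: [609.6, 151.9, 133.0]
ee_rot: [[0.917, 0.399, -0.012], [0.399, -0.917, -0.002], [-0.012, -0.003, -1.0]]
force: [-0.1, -0.5, -0.6]
opening: 46.2
tcp [609.6 151.9 133. ] z [-0.0123 -0.0024 -0.9999] yaw x [0.917 0.399] qv 0.008 open 46.2 t 14.425
67 exp [284.01229835 230.1898518 ] (array([285.4483871, 227.       ]), array([277, 203,  19,  35, 504], dtype=int32)) [ 5.73558688  3.31658511 62.93522356] [-0.15  0.7   0.  ]
```

```bash
python3 -m inch '[[-0.15,0.7,0,0.3,0.15,2.5,0.5],[0,0,0,0,0,2.5,0.5],[0,0,0,0,0,0,0.5],[0,0,0,0,0,0,0.5]]'
python3 - <<'E'
from h import *
s,im,W=look('w14')
e=proj(W,(613,151,70));r=shank(im,e+[3,3],26);print(e,r,tilt(s),r and tl(W,s,r[0],70))
E
```

```text
time_s: 14.98
tool_pos: [614.3, 149.4, 84.6]
ee_rot: [[0.918, 0.396, 0.004], [0.396, -0.918, 0.0], [0.004, 0.001, -1.0]]
force: [1.3, -0.3, -0.6]
opening: 46.6
tcp [614.3 149.4  84.6] z [ 4.1e-03  5.0e-04 -1.0e+00] yaw x [0.918 0.396] qv 0.012 open 46.6 t 14.975
[276.01023299 270.2242387 ] (array([278.10323887, 264.5       ]), array([267, 234,  23,  44, 788], dtype=int32)) [ 0.07 -0.22  0.  ] [ 2.63936135 -0.89505853 14.6235795 ]
```

```bash
python3 -m inch '[[0,0,0,0.1,-0.25,1.5,0.5],[0,0,0,0,0,1.5,0.5],[0,0,0,0,0,0,1],[0,0,0,0,0,0,1],[0,0,0,0,0,0,1],[0,0,0,0,0,0,1],[0,0,0,0,0,0,1]]'
```

```text
time_s: 15.9
tool_pos: [615.4, 152.6, 54.4]
ee_rot: [[0.918, 0.396, 0.007], [0.396, -0.918, 0.001], [0.006, 0.002, -1.0]]
force: [-0.4, -0.1, -2.4]
opening: 11.3
```

Gripped. On to cup_67, expected at about (440,183).

```bash
python3 -m inch '[[0,0,0,0,0,-4.4,1],[0,0,0,0,0,-4.4,1],[0,0,0,-3.7,-2.4,0,1],[0,0,0,-3.7,-2.4,0,1],[0,0,0,-3.7,-2.4,0,1],[0,0,0,-3.7,-2.4,0,1],[0,0,0,0,0,0,1],[0,0,0,0,0,0,1]]'; python3 -m inch '[[0,0,0,0,0,0,1],[0,0,0,0,0,0,1]]'
python3 - <<'E'
from h import *
s,im,W=look('w15')
e=proj(W,(440,183,20));print(e,tilt(s),cup(im,e,60))
E
```

```text
time_s: 16.9
tool_pos: [435.3, 182.4, 143.1]
ee_rot: [[0.919, 0.395, 0.006], [0.395, -0.919, 0.001], [0.006, 0.001, -1.0]]
force: [-0.0, 0.5, -2.8]
opening: 11.0
time_s: 17.15
tool_pos: [436.9, 182.0, 143.4]
ee_rot: [[0.919, 0.394, 0.006], [0.394, -0.919, 0.001], [0.006, 0.001, -1.0]]
force: [-0.9, -0.2, -2.8]
opening: 11.3
tcp [436.9 182.  143.4] z [ 0.0063  0.0013 -1.    ] yaw x [0.919 0.394] qv 0.009 open 11.3 t 17.15
[280.85201451 205.44052265] [ 0.07 -0.36  0.  ] [(array([ 225,  147,  112,   77, 4739], dtype=int32), array([279.4, 179.5])), (array([  222,   195,   123,   221, 13933], dtype=int32), array([282.4, 278. ]))]
```

```bash
python3 -m inch '[[0,-0.3,0,0.1,-0.15,2,1],[0,0,0,0,0,2,1],[0,0,0,0,0,1.9,1],[0,0,0,0,0,0,1],[0,0,0,0,0,0,1],[0,0,0,0,0,0,1]]'
python3 - <<'E'
from h import *
s,im,W=look('w16');print(tilt(s))
cv2.imwrite('pics/w16c.png',cv2.resize(im[150:350,150:420],None,fx=2.9,fy=2.9)[:,:,::-1])
E
```

```text
time_s: 17.95
tool_pos: [437.3, 183.4, 78.5]
ee_rot: [[0.919, 0.393, -0.002], [0.393, -0.919, -0.002], [-0.003, 0.001, -1.0]]
force: [0.4, 0.2, -2.5]
opening: 11.1
tcp [437.3 183.4  78.5] z [-0.0022 -0.0019 -1.    ] yaw x [0.919 0.393] qv 0.009 open 11.1 t 17.95
[ 0.05  0.16 -0.  ]
```

View pics/w16c.png

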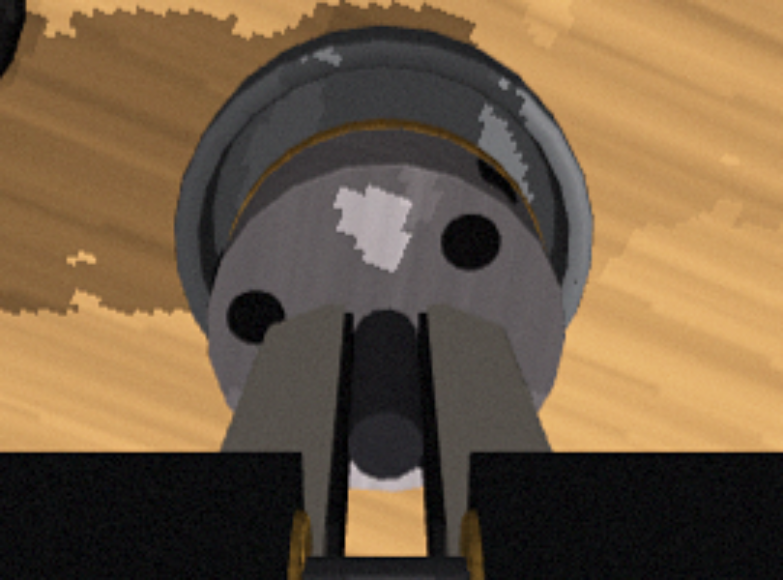

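```bash
python3 - <<'E'
from h import *
s=arm.state();W=cam('wrist',s);f=lambda u,v,z,r:(tl(W,s,(150+u/2.9,150+v/2.9),z)-[r,0,0]).round(1)
print('drum',f(386,121,24.1,33.5),'rim out',f(384.5,44,20,46),'in',f(384.5,67,20,40),'shank',f(386,445,94,0))
E
```

```text
drum [-2.3  1.8 54.6] rim out [ 0.4  1.5 58.7] in [ 1.6  1.5 58.7] shank [ -1.7   1.6 -15.2]
```

Cutter_67 needs +3 mm in tool x. Correcting and lowering.

```bash
python3 -m inch '[[0,0,0,0.3,0,0,1],[0,0,0,0,0,1,1],[0,0,0,0,0,0.85,1],[0,0,0,0,0,0,1],[0,0,0,0,0,0,1],[0,0,0,0,0,0,1]]'
```

```text
time_s: 18.75
tool_pos: [441.1, 184.9, 59.8]
ee_rot: [[0.919, 0.393, -0.0], [0.393, -0.919, -0.001], [-0.001, 0.001, -1.0]]
force: [0.1, -0.0, -2.1]
opening: 11.4
```

```bash
python3 -m inch '[[0,0,0,0,0,0,0.5],[0,0,0,0,0,0,0.5],[0,0,0,0,0,0,0.5],[0,0,0,0,0,-4.5,0.5],[0,0,0,0,0,-4.5,0.5],[0,0,0,0,0,0,0.5],[0,0,0,0,0,0,0.5]]'
python3 - <<'E'
from h import *
s,im,W=look('w17')
e=proj(W,(441,185,75));r=shank(im,e+[3,0],21);print('67 top',r,r and ray(W,r[0],75))
print(cup(im,proj(W,(441,185,20)),60), tool(np.array([448,-350,150])-s['tool_pos']))
E
```

```text
time_s: 19.62
tool_pos: [441.6, 185.2, 153.1]
ee_rot: [[0.919, 0.393, 0.002], [0.393, -0.919, -0.001], [0.001, 0.001, -1.0]]
force: [0.2, 0.6, -0.4]
opening: 46.2
tcp [441.6 185.2 153.1] z [ 1.6e-03 -8.0e-04 -1.0e+00] yaw x [0.919 0.393] qv 0.024 open 46.2 t 19.625
67 top (array([282.34177215, 227.        ]), array([274, 207,  17,  31, 430], dtype=int32)) [442.51438512 183.9685323   75.        ]
[(array([ 228,  151,  109,  108, 8787], dtype=int32), array([282. , 205.3]))] [-20.45  49.46   0.35]
```

```bash
python3 -m inch '[[0,0,0,-2.3,5.5,0,0.5],[0,0,0,-2.3,5.5,0,0.5],[0,0,0,-2.3,5.5,0,0.5],[0,0,0,-2.3,5.5,0,0.5],[0,0,0,-2.3,5.5,0,0.5],[0,0,0,-2.3,5.5,0,0.5],[0,0,0,-2.3,5.5,0,0.5],[0,0,0,0,0,0,0.5]]'
```

```text
time_s: 20.68
tool_pos: [440.4, -242.2, 142.4]
ee_rot: [[0.918, 0.397, -0.01], [0.397, -0.918, 0.004], [-0.008, -0.008, -1.0]]
force: [-0.3, 1.0, 0.6]
opening: 46.5
```

```bash
python3 -m inch '[[0,0,0,-1.8,5,0,0.5],[0,0,0,-1.8,5,0,0.5],[0,0,0,0,0,0,0.5],[0,0,0,0,0,0,0.5],[0,0,0,0,0,0,0.5],[0,0,0,0,0,0,0.5]]'
python3 - <<'E'
from h import *
s,im,W=look('w18')
e=proj(W,(448,-350,70));r=shank(im,e+[3,0],21);print('53 exp',e,r,r and tl(W,s,r[0],70), tilt(s))
E
```

```text
time_s: 21.42
tool_pos: [445.5, -343.1, 134.7]
ee_rot: [[0.916, 0.401, -0.018], [0.401, -0.916, 0.014], [-0.011, -0.02, -1.0]]
force: [0.9, -0.2, -1.3]
opening: 46.4
tcp [ 445.5 -343.1  134.7] z [-0.0181  0.0139 -0.9997] yaw x [0.916 0.401] qv 0.011 open 46.4 t 21.425
53 exp [293.52549462 234.14761186] (array([298.23055556, 233.        ]), array([289, 210,  21,  34, 539], dtype=int32)) [ 1.03295589 11.63252988 64.47007008] [-1.14  0.63  0.  ]
```

```bash
python3 -m inch '[[-1.14,0.63,0,-0.1,0.85,0,0.5],[0,0,0,0,0,2.5,0.5],[0,0,0,0,0,2.3,0.5],[0,0,0,0,0,0,0.5],[0,0,0,0,0,0,0.5]]'
python3 - <<'E'
from h import *
s,im,W=look('w19')
e=proj(W,(448,-350,70));r=shank(im,e+[3,3],26);print(e,r,tilt(s),r and tl(W,s,r[0],70))
E
```

```text
time_s: 22.1
tool_pos: [450.3, -353.1, 88.5]
ee_rot: [[0.916, 0.402, 0.007], [0.402, -0.915, -0.006], [0.004, 0.008, -1.0]]
force: [0.2, -0.4, -1.4]
opening: 46.3
tcp [ 450.3 -353.1   88.5] z [ 0.007  -0.0062 -1.    ] yaw x [0.916 0.402] qv 0.009 open 46.3 t 22.1
[272.48287608 267.36773142] (array([278.14395393, 265.5       ]), array([267, 234,  23,  45, 841], dtype=int32)) [ 0.49 -0.22  0.  ] [ 0.18967941 -0.91791455 18.4891047 ]
```

```bash
python3 -m inch '[[0.4,-0.2,0,-0.1,-0.25,1.7,0.5],[0,0,0,0,0,1.7,0.5],[0,0,0,0,0,0,1],[0,0,0,0,0,0,1],[0,0,0,0,0,0,1],[0,0,0,0,0,0,1],[0,0,0,0,0,0,1]]'
```

```text
time_s: 23.02
tool_pos: [449.1, -351.9, 53.7]
ee_rot: [[0.915, 0.402, 0.002], [0.402, -0.915, -0.002], [0.001, 0.003, -1.0]]
force: [0.7, 0.8, -2.4]
opening: 11.3
```

```bash
python3 -m inch '[[0,0,0,0,0,-5,1],[0,0,0,0,0,-5,1],[0,0,0,3.7,-4.9,0,1],[0,0,0,3.7,-4.9,0,1],[0,0,0,3.7,-4.9,0,1],[0,0,0,3.7,-4.9,0,1],[0,0,0,3.7,-4.9,0,1],[0,0,0,3.7,-4.9,0,1]]'; python3 -c "
from h import *
s=arm.state();print(s['tool_pos'],tool(np.array([607,313,150])-s['tool_pos']),tilt(s))"
```

```text
time_s: 24.02
tool_pos: [535.9, 10.9, 157.7]
ee_rot: [[0.919, 0.394, 0.006], [0.394, -0.919, -0.003], [0.005, 0.005, -1.0]]
force: [1.4, -0.3, -1.2]
opening: 11.7
[535.93887208  10.91902117 157.71466434] [ 18.43 -24.97   0.72] [ 0.31 -0.27  0.  ]
```

```bash
python3 -m inch '[[0.3,-0.3,0,3.6,-4.8,0,1],[0,0,0,3.6,-4.8,0,1],[0,0,0,3.6,-4.8,0,1],[0,0,0,3.6,-4.8,0,1],[0,0,0,3.6,-4.8,0,1],[0,0,0,0,0,0,1],[0,0,0,0,0,0,1],[0,0,0,0,0,0,1]]'
python3 - <<'E'
from h import *
s,im,W=look('w20')
e=proj(W,(607,313,20));print(e,tilt(s),tool(np.array([607,313,145])-s['tool_pos']),cup(im,e,60))
E
```

```text
time_s: 25.02
tool_pos: [606.5, 316.0, 155.9]
ee_rot: [[0.917, 0.398, -0.001], [0.398, -0.917, -0.001], [-0.001, 0.001, -1.0]]
force: [-0.7, -0.4, -1.3]
opening: 11.3
tcp [606.5 316.  155.9] z [-0.001  -0.0015 -1.    ] yaw x [0.917 0.398] qv 0.009 open 11.3 t 25.025
[283.99617495 204.59362984] [ 0.06  0.08 -0.  ] [-0.07  0.29  1.09] [(array([ 238,  155,   91,   68, 4039], dtype=int32), array([283.1, 186.1])), (array([  227,   206,   112,   214, 11570], dtype=int32), array([282.7, 292.3]))]
```

```bash
python3 -m inch '[[0,0,0,0,0.1,2.5,1],[0,0,0,0,0,2.5,1],[0,0,0,0,0,2.4,1],[0,0,0,0,0,0,1],[0,0,0,0,0,0,1],[0,0,0,0,0,0,1]]'
python3 - <<'E'
from h import *
s,im,W=look('w21');print(tilt(s))
cv2.imwrite('pics/w21c.png',cv2.resize(im[150:350,150:420],None,fx=2.9,fy=2.9)[:,:,::-1])
E
```

```text
time_s: 25.82
tool_pos: [610.3, 308.9, 86.4]
ee_rot: [[0.921, 0.391, 0.006], [0.391, -0.921, 0.001], [0.006, 0.002, -1.0]]
force: [-0.3, -0.2, -2.3]
opening: 11.0
tcp [610.3 308.9  86.4] z [ 6.e-03  5.e-04 -1.e+00] yaw x [0.921 0.391] qv 0.015 open 11.0 t 25.825
[ 0.11 -0.33 -0.  ]
```

View pics/w21c.png

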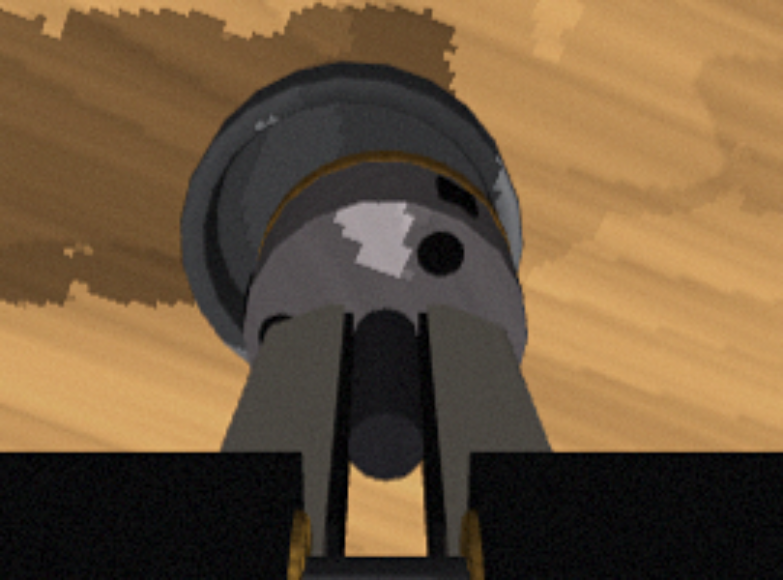

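The crop shows the cup about 35 crop-px left of the cutter (the arm drifted), so I'll correct before lowering.

```bash
python3 - <<'E'
from h import *
s=arm.state();W=cam('wrist',s);f=lambda u,v,z,r:(tl(W,s,(150+u/2.9,150+v/2.9),z)-[r,0,0]).round(1)
print('drum',f(386,153,32.7,26.5),'rim out',f(351,80,20,39),'in',f(351,103,20,33),'shank',f(386,445,102.7,0))
E
```

```text
drum [-2.1  1.8 54.2] rim out [-1.9 -5.8 67. ] in [-0.9 -5.8 67. ] shank [ -1.3   1.6 -15.9]
```

```bash
python3 -m inch '[[0.1,-0.3,0,0,-0.75,0,1],[0,0,0,0,0,0,1],[0,0,0,0,0,0,1],[0,0,0,0,0,0,1]]'
python3 - <<'E'
from h import *
s,im,W=look('w22');print(tilt(s))
print(cup(im,(283,200),60))
m=cv2.cvtColor(im,cv2.COLOR_RGB2HSV)
E
```

```text
time_s: 26.38
tool_pos: [608.4, 317.4, 88.8]
ee_rot: [[0.92, 0.391, 0.003], [0.391, -0.92, 0.002], [0.004, -0.0, -1.0]]
force: [-0.4, -1.3, -1.2]
opening: 11.6
tcp [608.4 317.4  88.8] z [ 0.0035  0.0016 -1.    ] yaw x [0.92  0.391] qv 0.003 open 11.6 t 26.375
[-0.01 -0.22 -0.  ]
[(array([  226,   173,   117,   242, 15083], dtype=int32), array([283. , 265.7]))]
```

```bash
python3 -m inch '[[0,-0.2,0,0,0.1,1,1],[0,0,0,0,0,0.3,1],[0,0,0,0,0,0,1],[0,0,0,0,0,0,1]]'
```

```text
time_s: 26.92
tool_pos: [608.4, 315.9, 73.8]
ee_rot: [[0.92, 0.391, -0.001], [0.391, -0.92, -0.001], [-0.002, -0.0, -1.0]]
force: [-0.2, -0.7, -1.7]
opening: 11.6
```

```bash
python3 -m inch '[[0,0,0,0,0,0.8,1],[0,0,0,0,0,0.6,1],[0,0,0,0,0,0,1],[0,0,0,0,0,0,1]]'
```

```text
time_s: 27.42
tool_pos: [608.3, 315.9, 58.7]
ee_rot: [[0.92, 0.391, -0.001], [0.391, -0.92, -0.001], [-0.002, -0.0, -1.0]]
force: [0.3, -0.3, -2.0]
opening: 11.6
```

```bash
python3 -m inch '[[0,0,0,0,0,0,0.5],[0,0,0,0,0,0,0.5],[0,0,0,0,0,0,0.5],[0,0,0,0,0,-5,0.5],[0,0,0,0,0,-5,0.5],[0,0,0,0,0,-5,0.5],[0,0,0,0,0,0,0.5],[0,0,0,0,0,0,0.5]]'
python3 - <<'E'
from h import *
s,im,W=look('fw')
f=arm.grab_frame('scene');g=arm.grab_frame('side')
a=cv2.resize(f[150:310,240:480],(560,373));b=cv2.resize(g[140:310,100:320],(240,185))
c=np.zeros((600,800,3),np.uint8);c[:373,:560]=a
c[:373,560:]=cv2.resize(im[130:290,200:370],(240,226)).shape and 0
c[:226,560:]=cv2.resize(im[130:290,200:370],(240,226))
d=cv2.resize(g[140:310,100:320],(290,224));c[375:599,:290]=d
cv2.imwrite('pics/final.png',c[:,:,::-1])
for n,p in(('25',(451,-12)),('39',(571,9)),('67',(441,185)),('53',(608,316))):
    print(n,'scene top/rim px',proj(cam('scene'),(*p,75)).round(),proj(cam('scene'),(*p,20)).round())
E
```

```text
time_s: 28.42
tool_pos: [608.7, 316.1, 214.3]
ee_rot: [[0.92, 0.391, 0.0], [0.391, -0.92, 0.0], [0.0, -0.0, -1.0]]
force: [-0.5, 0.8, -0.4]
opening: 46.9
tcp [608.7 316.1 214.3] z [ 0.  0. -1.] yaw x [0.92  0.391] qv 0.034 open 46.9 t 28.425
25 scene top/rim px [287. 179.] [287. 199.]
39 scene top/rim px [282. 215.] [282. 236.]
67 scene top/rim px [381. 189.] [377. 209.]
53 scene top/rim px [450. 258.] [443. 279.]
```

View pics/final.png

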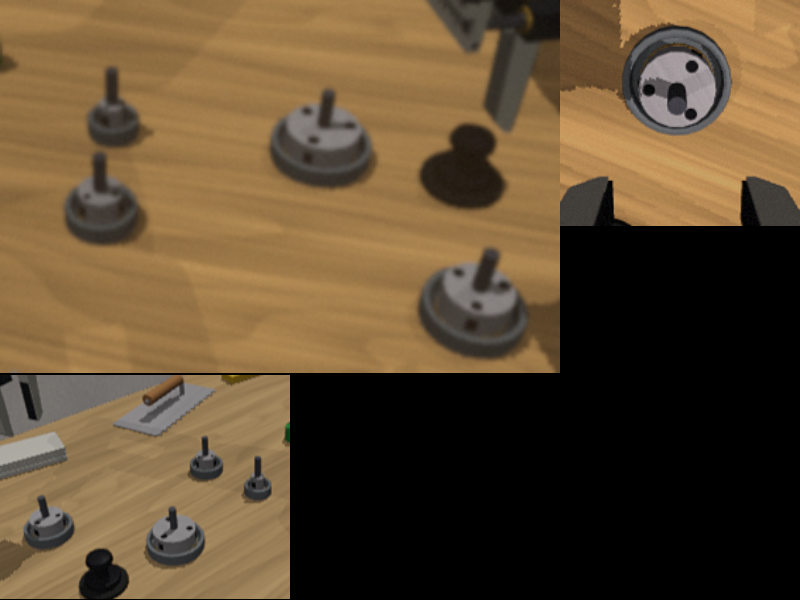

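The picture shows all four cutters upright inside their own cups, the lifter standing and the gripper clear. Handing in.

```bash
python3 -m inch '[[0,0,0,0,0,0,0.5],[0,0,0,0,0,0,0.5]]' && python3 -c "from cell import arm; print(arm.close_job())"
```

```text
time_s: 28.82
tool_pos: [607.5, 315.5, 210.9]
ee_rot: [[0.92, 0.391, -0.005], [0.391, -0.92, -0.002], [-0.005, -0.0, -1.0]]
force: [-0.7, 0.7, -0.1]
opening: 46.8
the job is handed in; nothing more can be done
None
```

I picked up all four bright cutters by their shanks, set each on the floor of its own cup, and handed the job in at about 29 s of the 96 s. `close_job` reports no verdict.

**Last checks:** the final scene, side and wrist pictures show all four standing upright inside their cups. The gripper was clear, about 140 mm above the shank top of the nearest cutter. When released, cutter_39, cutter_53 and cutter_67 had their undersides 5–6 mm above the worktop. I worked that out from the tool height at grasp and release. For cutter_25 it came to about 6 mm; the reading was taken just as the jaws opened. The gap between cutter and cup is at most 6.5 mm all round, inside the 10 mm limit.

**What disagreed:**
- **Wrist camera:** it read about 1.6 mm off along the jaw direction and differed from the fixed cameras by 5–12 mm at long range. I aligned each cutter with its cup from close by instead.
- **Arm drift:** the arm shifted several millimetres on some moves. Cutter_53 was about 7 mm off at the halfway check, and I corrected it before lowering.
- **Bystanders:** the lifter looks unmoved in the last pictures. The jar and green cutters weren't in the final crops, but the moves kept clear of them.

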